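# Make up two gift sets on the outlet's packing bench

### The arm

A 6-joint arm with a two-finger parallel gripper is mounted at the origin on the work surface. World frame = base frame: x ahead of the robot, y to its left, z up, the work surface at z = 0. Lengths are in mm, angles in rad, forces in N, time in s.
With the tool pointing down it reaches from about 275 to 750 mm from the base axis. Payload 10.2 kg.
Tool frame: the origin (TCP) lies at the very end of the fingers, on their centre line; the grasp point (between the pads) lies 19 mm behind it (ctrl.grip_depth is the distance from the TCP to the grasp point, in mm); z points along the fingers, x is the direction in which the jaws open and shut, and the axes are right-handed (so a half turn about z gives the same grasp; the last joint's range is limited). The gripper opens to 85 mm and grips with 20 to 120 N. Pads are 22 mm wide; open, the fingers measure 114 mm over their backs; the gripper's body (76 mm by 85 mm) begins 54 mm behind the grasp point. The pads swing forward as they close: fully open they stand 13 mm farther back than shut.
Start: joints at [-1.55, 0.313, 1.498, -0, 1.331, -0.223], TCP at [126.717, -509.484, 231.294] pointing down, gripper open.
Joint ranges: [-2.94, 2.94], [-0.97, 2.17], [0.19, 2.56], [-1.23, 4.37], [0.02, 3.11], [-2.88, 2.88]. Speed limits (rad/s): [2.39, 2.39, 3.01, 3.14, 3.14, 3.14].

### API

Orientations are given as a unit quaternion [w, x, y, z].
In Python, from rig import ctrl gives the robot as it stands.
- The arm moves only by the tool play_rows, never from a script. Its argument "motion" is a list of rows, each a list of 2 entries, a list of its own where there are three numbers: the shift along the tool's x, y, z in mm, then the turn, a rotation vector about the tool's x, y, z in degrees. A call has 1 to 20 rows; each row shifts and turns the commanded pose from where the row before left it, along the tool's axes as they then stand; what a row does not reach is not made up. A row lasts 1/12 s, in which the tool goes at most 41.7 mm and 7.16 degrees, less where a joint would pass 70% of its speed; a pose out of reach is approached as far as the arm can. A call with a gripper value outside its range is refused whole. "fingers" is the finger opening in mm, from 0 to 85.4, set as the call begins (left out, the last holds). The fingers move at their own pace and stop on an object; "squeeze" is the grip in N (left out, the last holds). Time passes only in rows, so rows that do not move let the fingers close. It gives the time, the measured TCP pose, the force and the opening at its end, in the units of the state.
- ctrl.sense(): the state, without advancing time (a new reading comes with each control period).
- ctrl.capture(name): name is "scene" or "side" or "wrist"; returns the picture (400x640x3 uint8, red, green, blue); there is no depth.
- ctrl.get_calibration(name): a dict with "K" (3x3 intrinsics, pixels), "k1" (the pictures are not rectified: a ray, as slopes to the right and down, at radius r is drawn at 1 + k1 r^2 times it, then the intrinsics apply), "R" (3x3) and "t" (3): a world point X has camera coordinates R X + t; the wrist camera has in their place "tool_from_camera" (4x4, takes a point from camera to tool coordinates, whose origin is the TCP and whose axes are the tool frame's). Camera axes: x right, y down, z forward; pixel columns grow to the right and rows downward; lengths in mm; the calibration is good to about 2 mm. A picture is of the moment at which its call begins: read the wrist's pose just before it. get_calibration takes no time and is no camera call.
- ctrl.finish_job(): hands the job in, once; it reports no verdict.
Trained networks look in the newest picture that a camera, given by its name, has taken for a name from the list of things; names that differ only in an ending like _2 or _b are one class to them, and where a whole thing is asked for, a point or a joint stands for the part that bears it (a point fixed in the world has none). Each returns a list of dicts, best first, with "p" (0 to 1); they miss things now and then, are a little off and sometimes report something else, mostly with a low value. They report only what shows in the picture. A call takes as long as a camera call. They do not tell look-alikes from the thing itself.
- ctrl.spot_in(camera, name): "position" ([column, row] as shares, 0 to 1, of the picture: columns of its width, rows of its height, amid what is visible of it).
The state is a dict: "time_s": time; "joints": joint angles; "dq": joint speeds; "tau": joint torques, N m; "eef_pos": TCP position; "ee_rot": TCP orientation; "force": force on the tool from outside, world axes, zero at the start; "wrist_torque": the same for the moment, N m; "grip_width": opening from 0.0 (shut) to 1.0 (fully open).
Only numpy, scipy, OpenCV 4.12 (cv2) and the standard library are available. Lean on these libraries where they do the work, as an engineer would, in place of code of your own. Each camera call takes 0.05 s, during which the arm holds its last target. There are 200 camera calls.

### The job

Make up two gift sets from the stock on the bench. In the blue tray, stand the black jug on the black pad and the white cup on the white pad; on the wooden pallet, lay the brown and the white carton flat and side by side across the two cartons already there (crosswise to them, either one on either side, covering that layer evenly), and stand the teal vase on the teal pad. Set the jug, cup and vase down gently and upright, centred on their pads, and leave the dark grey cup, the bell and the amber bottle where they stand.

Things in the scene. Friction and masses are not known exactly. Their poses are not given: they have to be found in the camera images.
- blue_tray: shallow blue tray, fixed, 130 x 240 mm (x, y); floor 6 mm above its origin (centre of underside, z up), 5 mm rim 20 mm high, a cross wall 4 mm thick and 18 mm high at y 0 makes two compartments. Flush round pads, 72 mm across: black, centred at x 0, y +60 mm; white, at x 0, y -60 mm (tray frame).
- pallet: small wooden pallet, fixed, 130 x 240 mm (x, y); deck 22 mm above its origin (centre of underside, z up). Fixed on it side by side, lengths along y: two brown cartons 66 x 32 x 34 mm at x +-17.5, y +60 mm, top at z 56 mm. Next layer: lengths along the pallet's x, centred at x 0, y +42 and +78 mm (4 mm gap). Flush round teal pad, 72 mm across, at x 0, y -60 mm.
- brown_carton: brown closed carton 66 x 32 x 34 mm (length, width, height), 0.06 to 0.13 kg. Origin: centre of its underside; x along its 66 mm length, z up. An orange tape strip runs along its length. It lies flat at the start.
- white_carton: white closed carton 66 x 32 x 34 mm (length, width, height), 0.06 to 0.13 kg. Origin: centre of its underside; x along its 66 mm length, z up. A red tape strip runs along its length. It lies flat at the start.
- black_jug: black ceramic jug, 125 mm tall, about 0.22 kg, base 60 mm wide; straight round neck 30 mm across from 78 to 118 mm height, 35 mm lip on top. Two thin handles along its own +x and -x reach 37 mm from the axis (50 to 116 mm height), so grip the neck with fingers closing along its y. Origin: centre of underside; z up.
- teal_vase: teal glass bud vase, 100 mm tall, about 0.18 kg, round body 62 mm across at 30 mm height, 36 mm foot, straight round neck 30 mm across from 60 to 95 mm height, 36 mm lip on top. Origin: centre of its underside; z up.
- white_cup: white ceramic cup without handle, round, 58 mm wide over straight outer sides from 18 to 62 mm height, narrower 42 mm foot, wall 4 mm, 62 mm tall, open at the top. Origin: centre of its underside; z up. About 0.13 kg.
- grey_cup: dark grey ceramic cup without handle, round, 58 mm wide over straight outer sides from 18 to 62 mm height, narrower 42 mm foot, wall 4 mm, 62 mm tall, open at the top. Origin: centre of its underside; z up. Not part of either order; it stays where it is.
- desk_bell: polished steel desk bell on a black foot, 72 mm wide, 55 mm tall; stays where it is. Origin: centre of its underside.
- amber_bottle: amber glass bottle with a black cap, 48 mm wide, 110 mm tall; stays where it is. Origin: centre of its underside.
Mind the look-alikes: they are no part of the job. There is more than one size of the white_carton; the job needs the smaller. Leave any red look-alike of the white_cup alone.

How it is judged (in metres and radians):
At the end, for the whole second after the job is handed in: Jug, white cup and vase upright within 15 mm (each axis) of their pads' centres; both cartons flat on the fixed layer, lengths within 0.17 rad of the pallet's x, one at y +42 mm, one at +78 mm, x 0, within 10 mm on each axis; all at rest (x of black_jug in the frame of blue_tray between -0.015 and 0.015 m and y of black_jug in the frame of blue_tray between 0.045 and 0.075 m and z of black_jug in the frame of blue_tray between 0 and 0.012 m and angle between each of black_jug, white_cup, teal_vase, brown_carton, white_carton's own z axis and vertical below 0.1 rad and x of white_cup in the frame of blue_tray between -0.015 and 0.015 m and y of white_cup in the frame of blue_tray between -0.075 and -0.045 m and z of white_cup in the frame of blue_tray between 0 and 0.012 m and x of teal_vase in the frame of pallet between -0.015 and 0.015 m and y of teal_vase in the frame of pallet between -0.075 and -0.045 m and z of teal_vase in the frame of pallet between 0.016 and 0.028 m and z of brown_carton in the frame of pallet between 0.05 and 0.062 m and angle between the x axis of each of brown_carton, white_carton and the x axis of pallet, either way round below 0.17 rad and z of white_carton in the frame of pallet between 0.05 and 0.062 m and ((x of brown_carton in the frame of pallet between -0.01 and 0.01 m and y of brown_carton in the frame of pallet between 0.032 and 0.052 m and x of white_carton in the frame of pallet between -0.01 and 0.01 m and y of white_carton in the frame of pallet between 0.068 and 0.088 m) or (x of white_carton in the frame of pallet between -0.01 and 0.01 m and y of white_carton in the frame of pallet between 0.032 and 0.052 m and x of brown_carton in the frame of pallet between -0.01 and 0.01 m and y of brown_carton in the frame of pallet between 0.068 and 0.088 m)) and linear speed of each of brown_carton, white_carton, black_jug, teal_vase, white_cup below 0.02 m/s and angular speed of each of brown_carton, white_carton, black_jug, teal_vase, white_cup below 0.2 rad/s); the robot touches nothing.
It fails at once if the jug, vase or white cup is tipped over (more than 45 degrees) (angle between any of black_jug, teal_vase, white_cup's own z axis and vertical above 0.785 rad).
It fails at once if the jug, vase or white cup is dropped or slammed down (faster than 0.6 m/s within 40 mm of the table) ((linear speed of black_jug above 0.6 m/s and height (world z) of black_jug below 0.04 m) or (linear speed of teal_vase above 0.6 m/s and height (world z) of teal_vase below 0.04 m) or (linear speed of white_cup above 0.6 m/s and height (world z) of white_cup below 0.04 m)).
It fails at once if the grey cup, the bell or the amber bottle is shifted by more than 20 mm (distance of any of grey_cup, desk_bell, amber_bottle from where it was at the start of the episode above 0.02 m).
It also fails if it takes over 120 s, if anything falls off the work surface, if the arm or the gripper's body presses on something with over 40 N, if the wrist force passes 120 N, or if a joint passes its speed limit or range.

## Working session

There is one attempt and no reset: what is moved stays moved. The work goes in short steps, Python scripts to look and compute and a tool call to move; the robot and the scene stay as the last step left them, time stands still between calls to the robot, and variables do not carry over. Pictures are saved under pics/ and viewed, about 12 in all and at most 16, crops included, and the job is handed in when it is done.

Besides the shell and the picture viewer there is one more tool, called after ">>>" by a JSON object that holds its "op" and its "data", one argument or row to a line. play_rows: Moves the arm, as the interface text tells. Its arguments: {"type":"object","properties":{"motion":{"type":"array"},"fingers":{"type":"number"},"squeeze":{"type":"number"}},"required":["motion"]}

```bash
ls; mkdir -p pics
python3 - <<'E'
from rig import ctrl
import cv2,numpy as np
for n in("scene","side"):
    im=ctrl.capture(n); cv2.imwrite(f"pics/{n}0.png",im[:,:,::-1])
    c=ctrl.get_calibration(n); print(n,c)
    for o in "blue_tray pallet brown_carton white_carton black_jug teal_vase white_cup grey_cup desk_bell amber_bottle".split():
        print(o,[(round(d["position"][0]*640),round(d["position"][1]*400),round(d["p"],2)) for d in ctrl.spot_in(n,o)])
print(ctrl.get_calibration("wrist"));print(ctrl.sense())
E
```

```text
pics
scene {'K': array([[455.09584009,   0.        , 307.98519739],
       [  0.        , 455.09584009, 203.73875374],
       [  0.        ,   0.        ,   1.        ]]), 'k1': 0.011005554589720523, 'R': array([[ 0.43258181,  0.90138664, -0.01936774],
       [ 0.69080402, -0.34517283, -0.63533103],
       [-0.57936412,  0.26145333, -0.771997  ]]), 't': array([-221.32217859, -337.15979962, 1370.01724064])}
blue_tray [(226, 271, 0.89)]
pallet [(407, 201, 0.93)]
brown_carton [(367, 164, 0.74)]
white_carton [(360, 126, 0.88), (320, 175, 0.7)]
black_jug [(410, 141, 0.75)]
teal_vase [(159, 223, 0.85)]
white_cup [(215, 205, 0.79), (191, 176, 0.67)]
grey_cup []
desk_bell [(322, 227, 0.76), (159, 223, 0.5)]
amber_bottle [(349, 257, 0.59)]
side {'K': array([[499.21827189,   0.        , 321.9347877 ],
       [  0.        , 499.21827189, 194.36466263],
       [  0.        ,   0.        ,   1.        ]]), 'k1': -0.012743951267421753, 'R': array([[-0.98802766, -0.15364522,  0.01394564],
       [-0.11496012,  0.67293686, -0.73071209],
       [ 0.10288588, -0.72356695, -0.6825433 ]]), 't': array([ 
[... 972 characters left out ...]
         1.00000000e+00]])}
{'time_s': 1.1, 'joints': array([-1.55040241e+00,  3.12918295e-01,  1.49768560e+00, -6.98333081e-06,
        1.33099836e+00, -2.23432245e-01]), 'dq': array([ 0.00034061, -0.00206538, -0.00048657, -0.00038142, -0.00096146,
        0.00072073]), 'tau': array([-1.56188635e-03, -4.12175238e+01, -2.59903371e+01, -2.96694816e-04,
        5.72610479e-04, -2.44779066e-06]), 'eef_pos': array([ 126.71441133, -509.49083092,  231.29023691]), 'ee_rot': array([-1.57840767e-06,  7.87851186e-01, -6.15865658e-01, -5.66228687e-06]), 'force': array([ 0.54813678, -0.72482488, -0.29801941]), 'wrist_torque': array([0.00490895, 0.02149172, 0.04408176]), 'grip_width': 1.0039802586365394}
```

View pictures.

View pics/scene0.png

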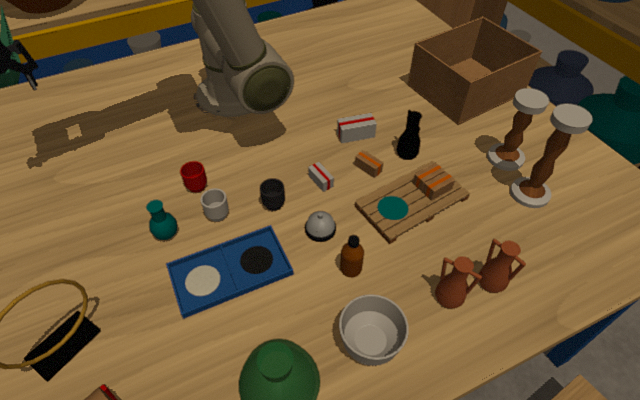

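View pics/side0.png

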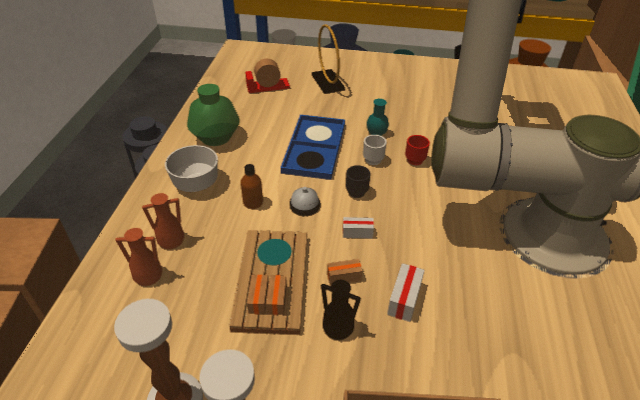

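```bash
cat > h.py <<'E'
import numpy as np, cv2
from scipy.spatial.transform import Rotation as Rn
from scipy.optimize import least_squares
def cal(name,pose=None):
    from rig import ctrl
    c=dict(ctrl.get_calibration(name))
    if name=="wrist":
        p,q=pose; T=np.eye(4); T[:3,:3]=Rn.from_quat([q[1],q[2],q[3],q[0]]).as_matrix(); T[:3,3]=p
        W=np.linalg.inv(T@c["tool_from_camera"]); c["R"]=W[:3,:3]; c["t"]=W[:3,3]
    return c
def proj(c,X):
    p=np.atleast_2d(X)@c["R"].T+c["t"]; s=p[:,:2]/p[:,2:]; s=s*(1+c["k1"]*(s**2).sum(1,keepdims=True))
    return s*[c["K"][0,0],c["K"][1,1]]+c["K"][:2,2]
def ray(c,uv):
    d=(np.array(uv,float)-c["K"][:2,2])/[c["K"][0,0],c["K"][1,1]]; s=d.copy()
    for _ in range(8): s=d/(1+c["k1"]*(s@s))
    v=c["R"].T@[*s,1]; return -c["R"].T@c["t"],v
def onz(c,uv,z):
    o,v=ray(c,uv); return o+v*(z-o[2])/v[2]
def fill(im,seed,tol=14):
    m=np.zeros((im.shape[0]+2,im.shape[1]+2),np.uint8)
    cv2.floodFill(cv2.GaussianBlur(im,(3,3),0).copy(),m,seed,0,(tol,)*3,(tol,)*3,4|cv2.FLOODFILL_MASK_ONLY|cv2.FLOODFILL_FIXED_RANGE)
    return m[1:-1,1:-1]
E
python3 - <<'E'
from h import *
C={n:cal(n) for n in("scene","side")}; I={n:cv2.imread(f"pics/{n}0.png") for n in C}
for nm,z,s in[("white",6,dict(scene=(204,281),side=(319,133))),("black",6,dict(scene=(257,260),side=(311,160))),("teal",22,dict(scene=(393,208),side=(275,252)))]:
    for n,p in s.items():
        m=fill(I[n],p); y,x=np.nonzero(m)
        P=np.array([onz(C[n],(a,b),z) for a,b in zip(x,y)])  # metric-plane centroid: weight by local area
        h=cv2.convexHull(np.c_[x,y].astype(np.int32))[:,0]; H=np.array([onz(C[n],q,z)[:2] for q in h],np.float32)
        print(nm,n,m.sum(),cv2.minEnclosingCircle(H), H.mean(0))
# coarse objects
for nm,z,a,b in[("wcarton",17,(320,177),(358,228)),("bcarton",17,(368,163),(346,272)),("jug",50,(408,141),(340,311)),("vase",35,(163,224),(377,122)),("wcup",31,(215,205),(375,149)),("grey",31,(272,195),(358,181)),("bell",20,(321,227),(305,200)),("amber",50,(351,256),(252,187)),("red",31,(194,177),(417,150)),("bigwhite",20,(357,128),(406,292))]:
    print(nm,onz(C["scene"],a,z)[:2].round(),onz(C["side"],b,z)[:2].round())
# fixed-layer top corners in side: strips; tray corners
for q in[(300,116),(346,122),(329,178),(282,172)]: print("tray rim",onz(C["side"],q,20).round())
for q in[(247,231),(310,233),(301,330),(231,328)]: print("pallet",onz(C["side"],q,22).round())
E
```

```text
white scene 735 ((584.2928466796875, -280.3975830078125), 34.28489303588867) [ 584.0192 -280.3059]
white side 242 ((582.9780883789062, -279.9935302734375), 32.15587615966797) [ 582.44305 -274.62805]
black scene 642 ((587.176025390625, -160.47540283203125), 33.5687370300293) [ 585.7228  -160.50023]
black side 322 ((584.830078125, -159.2277069091797), 32.82535934448242) [ 582.50995 -162.20393]
teal scene 474 ((605.87109375, 171.05044555664062), 31.9711971282959) [605.6876  170.57086]
teal side 610 ((603.5984497070312, 172.58999633789062), 33.52370071411133) [607.63416 174.53772]
wcarton [442.  67.] [437.  72.]
bcarton [453. 196.] [449. 198.]
jug [458. 306.] [447. 314.]
vase [ 427. -316.] [ 425. -316.]
wcup [ 423. -195.] [ 422. -200.]
grey [454. -65.] [452. -68.]
bell [581.  -1.] [568.   7.]
amber [694.  11.] [690.  16.]
red [ 316. -213.] [ 314. -214.]
bigwhite [329. 235.] [327. 230.]
tray rim [ 643. -329.   20.]
tray rim [ 511. -323.   20.]
tray rim [524. -80.  20.]
tray rim [642. -82.  20.]
pallet [674. 126.  22.]
pallet [538. 109.  22.]
pallet [514. 347.  22.]
pallet [640. 364.  22.]
```

>>> {"op": "play_rows", "data": {
  "motion": [
    [[0, 0, 0], [0, 0, 7]],
    [[0, 0, 0], [0, 0, 7]],
    [[-22, -29, 0], [0, 0, 0]],
    [[-22, -29, 0], [0, 0, 0]],
    [[-22, -29, 0], [0, 0, 0]],
    [[-22, -29, 0], [0, 0, 0]],
    [[-22, -29, 0], [0, 0, 0]],
    [[-22, -29, 0], [0, 0, 0]],
    [[-22, -29, 0], [0, 0, 0]],
    [[-22, -29, 0], [0, 0, 0]],
    [[-22, -29, 0], [0, 0, 0]],
    [[-22, -29, 0], [0, 0, 0]],
    [[-22, -29, 0], [0, 0, 0]],
    [[-22, -29, 0], [0, 0, 0]],
    [[0, 0, 0], [0, 0, 0]],
    [[0, 0, 0], [0, 0, 0]]
  ]
}}

```text
time_s: 2.43
eef_pos: [475.7, -244.6, 231.0]
ee_rot: [0.0, 0.708, -0.706, -0.0]
force: [-0.6, -0.2, 0.2]
grip_width: 0.998
```

```bash
cat > look.py <<'E'
import sys,pickle
from h import *
from rig import ctrl
def look(tag):
    s=ctrl.sense(); im=ctrl.capture("wrist")[:,:,::-1].copy()
    cv2.imwrite(f"pics/{tag}.png",im); pose=(s["eef_pos"],s["ee_rot"]); pickle.dump(pose,open(f"pics/{tag}.pkl","wb"))
    R=Rn.from_quat(np.roll(pose[1],-1)).as_matrix(); print("t",s["time_s"],"tcp",pose[0].round(1),"phi",np.degrees(np.arctan2(R[1,0],R[0,0])).round(2),"zax",R[:,2].round(4))
    return im
def load(tag): return cv2.imread(f"pics/{tag}.png"),cal("wrist",pickle.load(open(f"pics/{tag}.pkl","rb")))
if __name__=="__main__": look(sys.argv[1])
E
python3 look.py w1
```

```text
t 2.4333 tcp [ 475.7 -244.6  231. ] phi -89.86 zax [-3.e-04  2.e-04 -1.e+00]
```

View pics/w1.png

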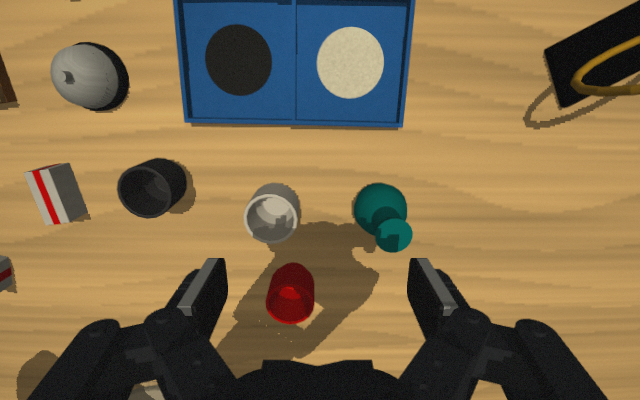

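Run:
```python
from look import *
im,c=load("w1")
def pad(seed,z):
    m=fill(im,seed,22); y,x=np.nonzero(m); h=cv2.convexHull(np.c_[x,y].astype(np.int32))[:,0]
    return cv2.minEnclosingCircle(np.array([onz(c,q,z)[:2] for q in h],np.float32))
print("white",pad((350,63),6),"black",pad((238,60),6))
V=onz(c,(394,235),100); B=onz(c,(271,218),62); print("vase",V.round(1),"cup",B.round(1))
o=cv2.resize(im,None,fx=3,fy=3,interpolation=cv2.INTER_CUBIC)
a=np.linspace(0,2*np.pi,80)
def circ(P,r,z,col):
    p=proj(c,np.c_[P[0]+r*np.cos(a),P[1]+r*np.sin(a),0*a+z])*3+1
    cv2.polylines(o,[p.astype(np.int32)],True,col,1)
circ(V,18,100,(0,0,255));circ(V,31,30,(0,255,255));circ(B,29,62,(0,0,255));circ(B,25,62,(0,255,255));circ(B,29,18,(255,0,0))
cv2.imwrite("pics/w1o.png",o[510:780,690:1290])
```

```text
white ((583.036376953125, -279.2216491699219), 35.073631286621094) black ((585.5333862304688, -159.16812133789062), 35.18538284301758)
vase [ 425.6 -317.6  100. ] cup [ 426.6 -195.8   62. ]
```

View pics/w1o.png

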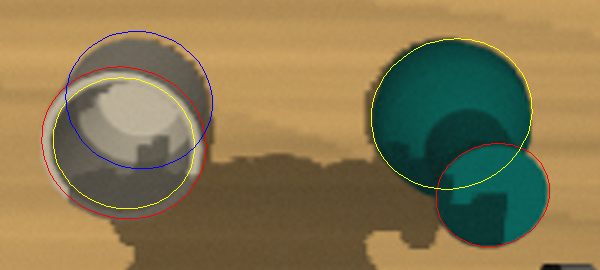

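>>> {"op": "play_rows", "data": {
  "motion": [
    [[-24.3, 24.4, 20], [0, 0, 0]],
    [[-24.3, 24.4, 20], [0, 0, 0]],
    [[0, 0, 33], [0, 0, 0]],
    [[0, 0, 33], [0, 0, 0]],
    [[0, 0, 33], [0, 0, 0]],
    [[0, 0, 25], [0, 0, 0]],
    [[0, 0, 16], [0, 0, 0]],
    [[0, 0, 12], [0, 0, 0]],
    [[0, 0, 10], [0, 0, 0]],
    [[0, 0, 10], [0, 0, 0]],
    [[0, 0, 0], [0, 0, 0]],
    [[0, 0, 0], [0, 0, 0]]
  ],
  "fingers": 85,
  "squeeze": 40
}}

```text
time_s: 3.48
eef_pos: [425.9, -197.4, 19.4]
ee_rot: [-0.0, -0.707, 0.707, 0.0]
force: [0.9, -0.2, 0.6]
grip_width: 0.996
```

>>> {"op": "play_rows", "data": {
  "motion": [
    [[0, 0, 0], [0, 0, 0]],
    [[0, 0, 0], [0, 0, 0]],
    [[0, 0, 0], [0, 0, 0]],
    [[0, 0, 0], [0, 0, 0]],
    [[0, 0, 0], [0, 0, 0]],
    [[0, 0, 0], [0, 0, 0]],
    [[0, 0, 0], [0, 0, 0]],
    [[0, 0, 0], [0, 0, 0]],
    [[0, 0, -5], [0, 0, 0]],
    [[0, 0, -15], [0, 0, 0]],
    [[0, 0, -20], [0, 0, 0]],
    [[0, 0, -20], [0, 0, 0]],
    [[0, 0, 0], [0, 0, 0]],
    [[0, 0, 0], [0, 0, 0]]
  ],
  "fingers": 45
}}

```text
time_s: 4.65
eef_pos: [426.3, -197.2, 79.8]
ee_rot: [0.0, -0.707, 0.707, -0.001]
force: [-1.0, -0.1, -2.2]
grip_width: 0.656
```

```bash
python3 look.py w2
```

```text
t 4.65 tcp [ 426.3 -197.2   79.8] phi -90.02 zax [ 0.0013 -0.0011 -1.    ]
```

View pics/w2.png

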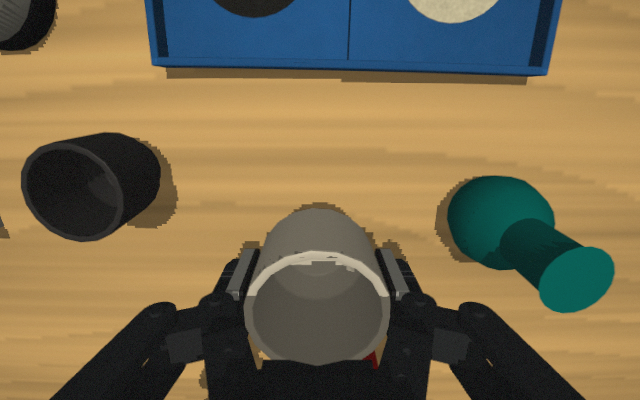

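Run:
```python
from look import *
im,c=load("w2")
print(onz(c,(317,251),122.5),"expect x=",426.3+29); print(onz(c,(246,310),122.5),onz(c,(391,310),122.5))
```

```text
[ 454.21671347 -196.89649428  122.5       ] expect x= 455.3
[ 428.96402524 -169.99929067  122.5       ] [ 428.95672982 -225.00187503  122.5       ]
```

>>> {"op": "play_rows", "data": {
  "motion": [
    [[13.8, -26.3, -3], [0, 0, 0]],
    [[13.8, -26.3, -3], [0, 0, 0]],
    [[13.8, -26.3, 0], [0, 0, 0]],
    [[13.8, -26.3, 0], [0, 0, 0]],
    [[13.8, -26.3, 0], [0, 0, 0]],
    [[13.6, -26.3, 0], [0, 0, 0]],
    [[0, 0, 0], [0, 0, 0]],
    [[0, 0, 0], [0, 0, 0]],
    [[0, 0, 15], [0, 0, 0]],
    [[0, 0, 15], [0, 0, 0]],
    [[0, 0, 12], [0, 0, 0]],
    [[0, 0, 8], [0, 0, 0]],
    [[0, 0, 4], [0, 0, 0]],
    [[0, 0, 3], [0, 0, 0]],
    [[0, 0, 2], [0, 0, 0]],
    [[0, 0, 0], [0, 0, 0]],
    [[0, 0, 0], [0, 0, 0]]
  ]
}}

```text
time_s: 6.12
eef_pos: [584.0, -279.9, 26.8]
ee_rot: [0.0, -0.707, 0.707, -0.0]
force: [0.3, 0.4, -1.2]
grip_width: 0.653
```

>>> {"op": "play_rows", "data": {
  "motion": [
    [[0, 0, 0.8], [0, 0, 0]],
    [[0, 0, 0.7], [0, 0, 0]],
    [[0, 0, 0], [0, 0, 0]]
  ]
}}

```text
time_s: 6.37
eef_pos: [584.3, -279.9, 26.0]
ee_rot: [0.0, -0.707, 0.707, -0.001]
force: [-1.9, 1.2, 5.6]
grip_width: 0.657
```

>>> {"op": "play_rows", "data": {
  "motion": [
    [[0, 0, 0], [0, 0, 0]],
    [[0, 0, 0], [0, 0, 0]],
    [[0, 0, 0], [0, 0, 0]],
    [[0, 0, -5], [0, 0, 0]],
    [[0, 0, -15], [0, 0, 0]],
    [[0, 0, -35], [0, 0, 0]],
    [[0, 0, -35], [0, 0, 0]],
    [[0, 0, -35], [0, 0, 0]],
    [[0, 0, -30], [0, 0, 0]],
    [[7.5, 31.6, 0], [0, 0, 0]],
    [[7.5, 31.6, 0], [0, 0, 0]],
    [[7.5, 31.6, 0], [0, 0, 0]],
    [[7.5, 31.6, 0], [0, 0, 0]],
    [[7.5, 31.6, 0], [0, 0, 0]],
    [[0, 0, 0], [0, 0, 0]],
    [[0, 0, 0], [0, 0, 0]]
  ],
  "fingers": 85
}}

```text
time_s: 7.7
eef_pos: [425.1, -317.7, 180.6]
ee_rot: [0.0, -0.706, 0.708, -0.0]
force: [-0.6, 0.6, 1.0]
grip_width: 0.994
```

```bash
python3 look.py w3
python3 - <<'E'
from look import *
im,c=load("w3")
print(proj(c,[[425.6,-317.6,100],[583.5,-279.5,68],[583.5,-279.5,6]]))
E
```

```text
t 7.7 tcp [ 425.1 -317.7  180.6] phi -90.15 zax [ 7.e-04 -7.e-04 -1.e+00]
[[317.1520831  203.21157808]
 [261.90364267 -26.53715721]
 [273.402911    -2.76420723]]
```

View pics/w3.png

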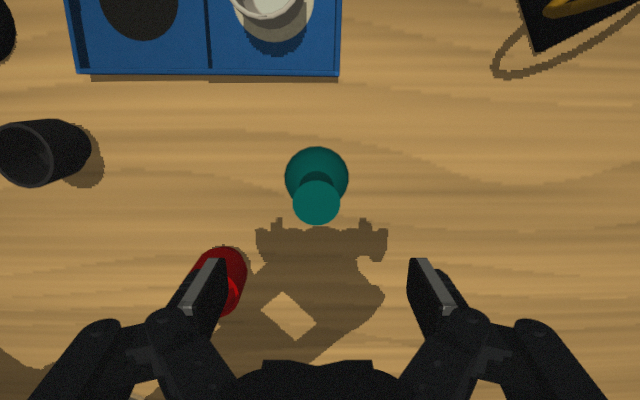

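>>> {"op": "play_rows", "data": {
  "motion": [
    [[0, 0, 30], [0, 0, 0]],
    [[0, 0, 30], [0, 0, 0]],
    [[0, 0, 25], [0, 0, 0]],
    [[0, 0, 18], [0, 0, 0]],
    [[0, 0, 12], [0, 0, 0]],
    [[0, 0, 8], [0, 0, 0]],
    [[0, 0, 0], [0, 0, 0]],
    [[0, 0, 0], [0, 0, 0]]
  ]
}}

```text
time_s: 8.42
eef_pos: [426.5, -317.1, 57.0]
ee_rot: [-0.0, 0.707, -0.707, 0.0]
force: [-0.3, -1.0, 0.5]
grip_width: 0.995
```

>>> {"op": "play_rows", "data": {
  "motion": [
    [[0, 0, 0], [0, 0, 0]],
    [[0, 0, 0], [0, 0, 0]],
    [[0, 0, 0], [0, 0, 0]],
    [[0, 0, 0], [0, 0, 0]],
    [[0, 0, 0], [0, 0, 0]],
    [[0, 0, 0], [0, 0, 0]],
    [[0, 0, 0], [0, 0, 0]],
    [[0, 0, 0], [0, 0, 0]],
    [[0, 0, 0], [0, 0, 0]],
    [[0, 0, 0], [0, 0, 0]],
    [[0, 0, -5], [0, 0, 0]],
    [[0, 0, -15], [0, 0, 0]],
    [[0, 0, -25], [0, 0, 0]],
    [[0, 0, -30], [0, 0, 0]],
    [[0, 0, -30], [0, 0, 0]],
    [[0, 0, -15], [0, 0, 0]],
    [[0, 0, -5], [0, 0, 0]]
  ],
  "fingers": 15
}}

```text
time_s: 9.83
eef_pos: [426.4, -317.8, 184.8]
ee_rot: [-0.0, -0.707, 0.707, -0.002]
force: [1.0, -0.3, -0.9]
grip_width: 0.346
```

>>> {"op": "play_rows", "data": {
  "motion": [
    [[-8, -3, 0], [0, 0, 0]],
    [[-18, -6, 0], [0, 0, 0]],
    [[-28, -9, 0], [0, 0, 0]],
    [[-33, -10, 0], [0, 0, 0]],
    [[-33, -10, 0], [0, 0, 0]],
    [[-33, -10, 0], [0, 0, 0]],
    [[-33, -10, 0], [0, 0, 0]],
    [[-33, -10, 0], [0, 0, 0]],
    [[-33, -10, 0], [0, 0, 0]],
    [[-33, -10, 0], [0, 0, 0]],
    [[-33, -10, 0], [0, 0, 0]],
    [[-33, -10, 0], [0, 0, 0]],
    [[-33, -10, 0], [0, 0, 0]],
    [[-28, -10, 0], [0, 0, 0]],
    [[-18, -8, 0], [0, 0, 0]],
    [[-8, -4, 0], [0, 0, 0]],
    [[0, 0, 0], [0, 0, 0]],
    [[0, 0, 0], [0, 0, 0]]
  ]
}}

```text
time_s: 11.33
eef_pos: [565.4, 120.5, 180.6]
ee_rot: [-0.001, -0.707, 0.707, 0.001]
force: [-0.2, -0.3, -1.9]
grip_width: 0.346
```

```bash
python3 look.py w4
```

```text
t 11.3333 tcp [565.4 120.5 180.6] phi -90.01 zax [-2.2e-03 -3.0e-04 -1.0e+00]
```

View pics/w4.png

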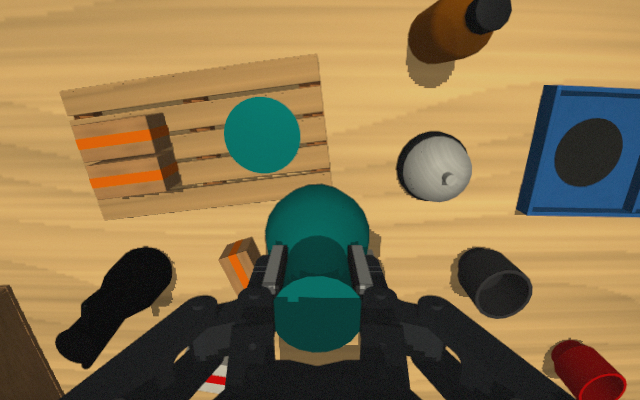

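Run:
```python
from look import *
im,c=load("w4")
m=fill(im,(262,130),25); y,x=np.nonzero(m); h=cv2.convexHull(np.c_[x,y].astype(np.int32))[:,0]
print(m.sum(),cv2.minEnclosingCircle(np.array([onz(c,q,22)[:2] for q in h],np.float32)))
uv=np.array([(61,92),(317,54),(332,186),(104,221),(262,135)],float)
L=np.array([(65,120),(65,-120),(-65,-120),(-65,120),(0,-60)],float)
def f(p):
    co,s=np.cos(p[2]),np.sin(p[2]); P=L@np.array([[co,s],[-s,co]])+p[:2]
    return (proj(c,np.c_[P,np.full(5,22)])-uv).ravel()
r=least_squares(f,[598,231,.13]); print(r.x,r.fun.round(1))
px,py,t=r.x; R=np.array([[np.cos(t),-np.sin(t)],[np.sin(t),np.cos(t)]])
for n,q in dict(pad=(0,-60),c42=(0,42),c78=(0,78)).items(): print(n,R@q+[px,py])
# fixed carton top corners
for q in[(-34.5+1,93),(-33.5,27),(33.5,93),(33.5,27)]: print(proj(c,[*(R@q+[px,py]),56]).round())
# held vase lip
print("lip",onz(c,(318,314),180.6-57+100))
```

```text
4365 ((604.1322021484375, 172.6597137451172), 35.26787185668945)
[5.97375514e+02 2.31459738e+02 1.34005982e-01] [-2.7 -0.2 -0.5 -3.2  1.9  5.7  1.1 -0.3  0.3 -0.5]
pad [605.39183041 171.99766034]
c42 [591.76409283 273.08319229]
c78 [586.95430309 308.76043886]
[[ 98. 200.]]
[[167. 191.]]
[[ 71. 126.]]
[[145. 115.]]
lip [566.6551315  120.36723888 223.6       ]
```

>>> {"op": "play_rows", "data": {
  "motion": [
    [[-9, -7, 0], [0, 0, 0]],
    [[-17, -13, 0], [0, 0, 0]],
    [[-17, -13, 0], [0, 0, 0]],
    [[-8.7, -6.4, 0], [0, 0, 0]],
    [[0, 0, 10], [0, 0, 0]],
    [[0, 0, 20], [0, 0, 0]],
    [[0, 0, 25], [0, 0, 0]],
    [[0, 0, 20], [0, 0, 0]],
    [[0, 0, 12], [0, 0, 0]],
    [[0, 0, 6], [0, 0, 0]],
    [[0, 0, 3], [0, 0, 0]],
    [[0, 0, 2], [0, 0, 0]],
    [[0, 0, 0], [0, 0, 0]],
    [[0, 0, 0], [0, 0, 0]]
  ]
}}

```text
time_s: 12.55
eef_pos: [605.9, 172.4, 84.7]
ee_rot: [0.001, -0.707, 0.707, -0.001]
force: [0.1, -0.7, -2.3]
grip_width: 0.35
```

>>> {"op": "play_rows", "data": {
  "motion": [
    [[0, 0, 1.5], [0, 0, 0]],
    [[0, 0, 1.5], [0, 0, 0]],
    [[0, 0, 0], [0, 0, 0]],
    [[0, 0, 0], [0, 0, 0]]
  ]
}}

```text
time_s: 12.88
eef_pos: [605.5, 172.5, 80.8]
ee_rot: [-0.0, -0.707, 0.707, 0.0]
force: [0.1, 0.1, -1.6]
grip_width: 0.347
```

>>> {"op": "play_rows", "data": {
  "motion": [
    [[0, 0, 0.8], [0, 0, 0]],
    [[0, 0, 0.7], [0, 0, 0]],
    [[0, 0, 0], [0, 0, 0]],
    [[0, 0, 0], [0, 0, 0]]
  ]
}}

```text
time_s: 13.22
eef_pos: [605.6, 172.5, 79.7]
ee_rot: [0.0, -0.707, 0.707, -0.0]
force: [-1.3, -0.8, 1.9]
grip_width: 0.35
```

>>> {"op": "play_rows", "data": {
  "motion": [
    [[0, 0, 0], [0, 0, 0]],
    [[0, 0, 0], [0, 0, 0]],
    [[0, 0, 0], [0, 0, 0]],
    [[0, 0, 0], [0, 0, 0]],
    [[0, 0, -5], [0, 0, 0]],
    [[0, 0, -15], [0, 0, 0]],
    [[0, 0, -30], [0, 0, 0]],
    [[0, 0, -35], [0, 0, 0]],
    [[0, 0, -40], [0, 0, 0]],
    [[-4.5, 29, 0], [0, 0, 0]],
    [[-4.5, 29, 0], [0, 0, 0]],
    [[-4.5, 29, 0], [0, 0, 0]],
    [[-4.5, 29, 0], [0, 0, 0]],
    [[0, 0, 0], [0, 0, 0]],
    [[0, 0, 0], [0, 0, 0]]
  ],
  "fingers": 85
}}

```text
time_s: 14.47
eef_pos: [488.9, 190.8, 205.2]
ee_rot: [-0.0, 0.707, -0.707, 0.0]
force: [0.9, -0.0, 0.4]
grip_width: 0.994
```

```bash
python3 look.py w5
```

```text
t 14.4667 tcp [488.9 190.8 205.2] phi -89.98 zax [ 1.2e-03  1.0e-04 -1.0e+00]
```

View pics/w5.png

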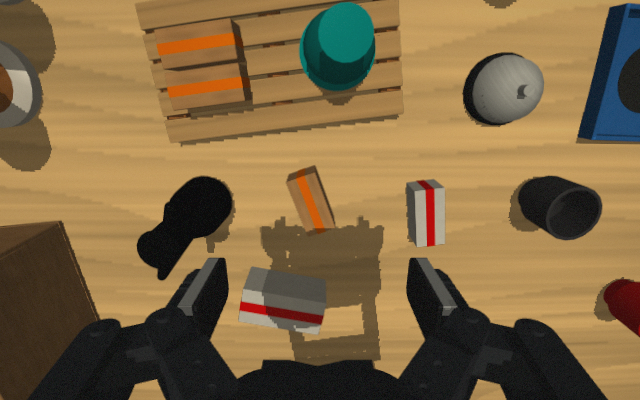

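Run:
```python
import cv2
im=cv2.imread("pics/w5.png")
a=cv2.resize(im[160:250,280:450],None,fx=4,fy=4,interpolation=cv2.INTER_CUBIC)
b=cv2.resize(cv2.convertScaleAbs(im[170:285,130:240],alpha=4,beta=10),None,fx=3,fy=3,interpolation=cv2.INTER_CUBIC)
cv2.imwrite("pics/w5z.png",cv2.copyMakeBorder(a,0,0,0,0,0)); cv2.imwrite("pics/w5j.png",b)
import numpy as np
o=np.zeros((600,800,3),np.uint8); o[:180*2,:680]=a; o2=cv2.resize(b,(230,240)); o[360:600,:230]=o2; cv2.imwrite("pics/w5c.png",o)
```

```text
(no output)
```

View pics/w5c.png

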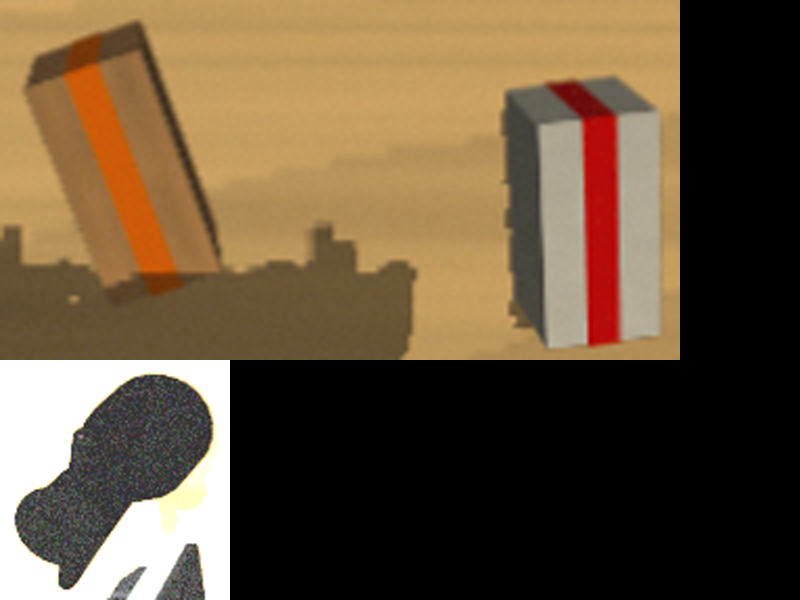

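Run:
```python
from look import *
im,c=load("w5")
L=np.array([(33,16),(33,-16),(-33,-16),(-33,16)],float)  # x=length
for n,q,t0 in[("brown",[(27,87),(137,50),(215,270),(105,300)],.4),("white",[(541,124),(657,110),(660,335),(548,347)],0)]:
    uv=np.array(q)/4+[280,160]; W=np.array([onz(c,u,34)[:2] for u in uv])
    print(n,W.round(1).tolist(),np.linalg.norm(np.diff(W[[0,1,2,3,0]],axis=0),axis=1).round(1))
    def f(p):
        co,s=np.cos(p[2]),np.sin(p[2]); P=L@np.array([[co,s],[-s,co]])+p[:2]
        return (P-W).ravel()
    r=least_squares(f,[*W.mean(0),t0]); print(r.x[:2].round(1),"yaw deg",np.degrees(r.x[2]).round(1),r.fun.round(1))
print("jug lip",onz(c,(158.7,248),125))
```

```text
brown [[479.6, 222.1], [489.4, 193.9], [428.4, 172.9], [419.4, 202.6]] [29.8 64.5 31.  63.2]
[454.2 197.9] yaw deg 18.3 [ 0.9  1.4  1.2 -0.8 -0.5 -0.6 -1.6  0. ]
white [[469.9, 89.1], [473.8, 59.2], [408.8, 49.7], [405.2, 80.5]] [30.2 65.7 31.  65.3]
[439.4  69.6] yaw deg 7.8 [ 0.   0.8  0.5 -1.   0.1 -0.4 -0.6  0.5]
jug lip [451.65772715 316.07110629 125.        ]
```

>>> {"op": "play_rows", "data": {
  "motion": [
    [[-30, 5, -8], [0, 0, 0]],
    [[-31, 5, -8], [0, 0, 0]],
    [[-31, 5, -8], [0, 0, 0]],
    [[-31, 5, -6], [0, 0, 0]],
    [[0, 0, 0], [0, 0, 0]],
    [[0, 0, 0], [0, 0, 0]]
  ]
}}

```text
time_s: 15.02
eef_pos: [470.2, 314.5, 234.2]
ee_rot: [-0.0, 0.708, -0.707, 0.0]
force: [0.6, -0.3, 0.8]
grip_width: 0.999
```

```bash
python3 look.py w6
python3 - <<'E'
import cv2
im=cv2.imread("pics/w6.png")
cv2.imwrite("pics/w6c.png",cv2.resize(cv2.convertScaleAbs(im[120:270,230:410],alpha=4,beta=5),None,fx=4,fy=4,interpolation=cv2.INTER_CUBIC))
E
```

```text
t 15.0167 tcp [470.2 314.5 234.2] phi -89.93 zax [ 5.e-04  0.e+00 -1.e+00]
```

View pics/w6c.png

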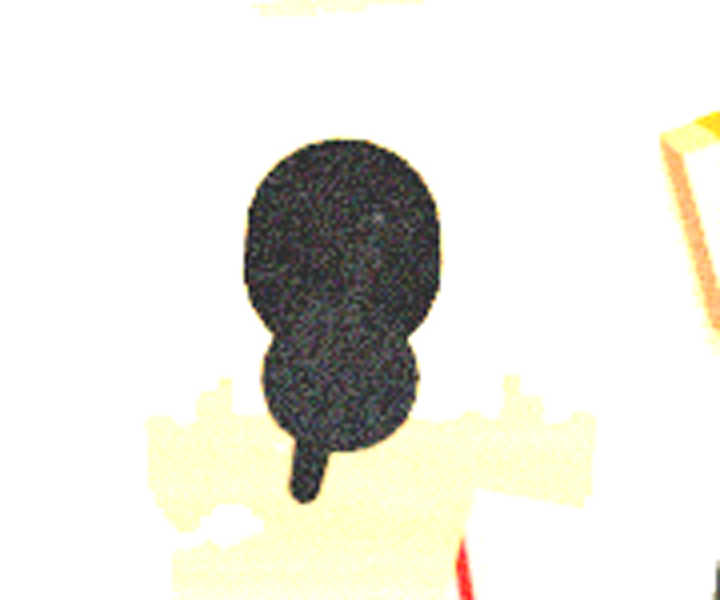

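Run:
```python
from look import *
im,c=load("w6")
C=onz(c,(315,214.5),124); print("lip",C, np.linalg.norm(onz(c,(295.5,214.5),124)-C)); 
for z in(116,105,95):
    h=onz(c,(306,242.5),z); d=h-C; print(z,h.round(1),np.hypot(d[0],d[1]).round(1),np.degrees(np.arctan2(d[1],d[0])).round(1))
print("body u: left/right y at z30",onz(c,(230+245/4,182),35)[:2],onz(c,(230+440/4,182),35)[:2])
```

```text
lip [449.49555972 316.36824143 124.        ] 16.667350802629283
116 [418.7 324.6 116. ] 31.9 165.0
105 [413.1 325.  105. ] 37.4 166.7
95 [407.9 325.4  95. ] 42.5 167.8
body u: left/right y at z30 [452.18715655 343.40611596] [452.32746644 288.99085054]
```

>>> {"op": "play_rows", "data": {
  "motion": [
    [[0, 0, 0], [0, 0, 7]],
    [[0, 0, 0], [0, 0, 7]],
    [[3.3, 20.5, 20], [0, 0, 0]],
    [[0, 0, 0], [0, 0, 0]],
    [[0, 0, 35], [0, 0, 0]],
    [[0, 0, 35], [0, 0, 0]],
    [[0, 0, 25], [0, 0, 0]],
    [[0, 0, 18], [0, 0, 0]],
    [[0, 0, 14], [0, 0, 0]],
    [[0, 0, 10], [0, 0, 0]],
    [[0, 0, 0], [0, 0, 0]],
    [[0, 0, 0], [0, 0, 0]]
  ]
}}

```text
time_s: 16.07
eef_pos: [449.5, 314.9, 77.6]
ee_rot: [0.0, -0.615, 0.788, -0.0]
force: [0.3, -0.5, 0.6]
grip_width: 0.997
```

>>> {"op": "play_rows", "data": {
  "motion": [
    [[0, 0, 0], [0, 0, 0]],
    [[0, 0, 0], [0, 0, 0]],
    [[0, 0, 0], [0, 0, 0]],
    [[0, 0, 0], [0, 0, 0]],
    [[0, 0, 0], [0, 0, 0]],
    [[0, 0, 0], [0, 0, 0]],
    [[0, 0, 0], [0, 0, 0]],
    [[0, 0, 0], [0, 0, 0]],
    [[0, 0, 0], [0, 0, 0]],
    [[0, 0, 0], [0, 0, 0]],
    [[0, 0, -5], [0, 0, 0]],
    [[0, 0, -15], [0, 0, 0]],
    [[0, 0, -25], [0, 0, 0]],
    [[0, 0, -30], [0, 0, 0]],
    [[0, 0, -30], [0, 0, 0]],
    [[0, 0, -10], [0, 0, 0]],
    [[0, 0, 0], [0, 0, 0]]
  ],
  "fingers": 15
}}

```text
time_s: 17.48
eef_pos: [449.5, 315.5, 194.1]
ee_rot: [0.002, -0.615, 0.788, -0.001]
force: [-0.1, -0.9, -2.3]
grip_width: 0.343
```

```bash
python3 look.py w7
python3 - <<'E'
from h import *
import numpy as np
from rig import ctrl
im=ctrl.capture("scene")[:,:,::-1].copy(); cv2.imwrite("pics/scene1.png",im)
c=cal("scene"); print("cup rim pred",proj(c,[[583.5,-279.5,68],[583.5,-279.5,6]]).round(), "vase lip pred",proj(c,[[605.4,172,122],[605.4,172,22]]).round())
a=cv2.resize(im[130:330,140:540],(800,400),interpolation=cv2.INTER_CUBIC); cv2.imwrite("pics/scene1c.png",a)
E
```

```text
t 17.4833 tcp [449.5 315.5 194.1] phi -104.03 zax [ 0.0033  0.0013 -1.    ]
cup rim pred [[196. 264.]
 [203. 279.]] vase lip pred [[399. 178.]
 [393. 207.]]
```

View pics/scene1c.png

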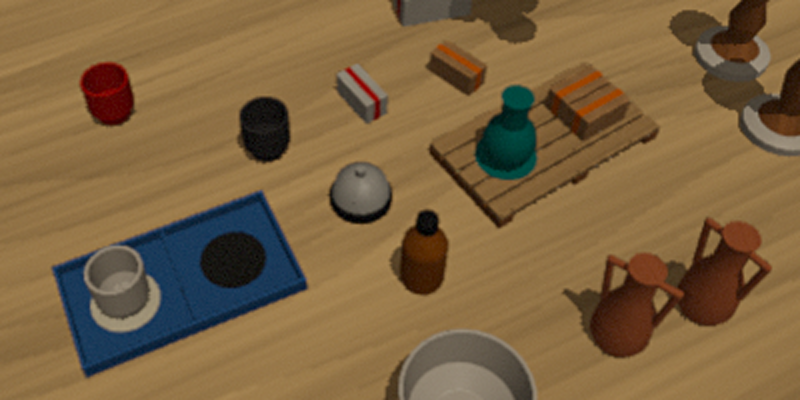

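>>> {"op": "play_rows", "data": {
  "motion": [
    [[7.5, -4.3, 0], [0, 0, 0]],
    [[16.5, -9.5, 0], [0, 0, 0]],
    [[25.4, -14.7, 0], [0, 0, 0]],
    [[29.9, -17.3, 0], [0, 0, 0]],
    [[29.9, -17.3, 0], [0, 0, 0]],
    [[29.9, -17.3, 0], [0, 0, 0]],
    [[29.9, -17.3, 0], [0, 0, 0]],
    [[29.9, -17.3, 0], [0, 0, 0]],
    [[29.9, -17.3, 0], [0, 0, 0]],
    [[29.9, -17.3, 0], [0, 0, 0]],
    [[29.9, -17.3, 0], [0, 0, 0]],
    [[29.9, -17.3, 0], [0, 0, 0]],
    [[29.9, -17.3, 0], [0, 0, 0]],
    [[29.9, -17.3, 0], [0, 0, 0]],
    [[25.4, -14.7, 0], [0, 0, 0]],
    [[16.5, -9.5, 0], [0, 0, 0]],
    [[7.5, -4.3, 0], [0, 0, 0]],
    [[0, 0, 0], [0, 0, 0]],
    [[0, 0, 0], [0, 0, 0]]
  ]
}}

```text
time_s: 19.17
eef_pos: [584.5, -159.0, 191.2]
ee_rot: [-0.0, -0.615, 0.788, 0.001]
force: [0.1, -0.4, -2.3]
grip_width: 0.343
```

```bash
python3 look.py w8
python3 - <<'E'
from look import *
im,c=load("w8"); print(proj(c,[[585.8,-159.3,198-77+125-6]]))
E
```

```text
t 19.1667 tcp [ 584.5 -159.   191.2] phi -104.04 zax [-0.0019  0.0013 -1.    ]
[[317.09443712 324.53778223]]
```

View pics/w8.png

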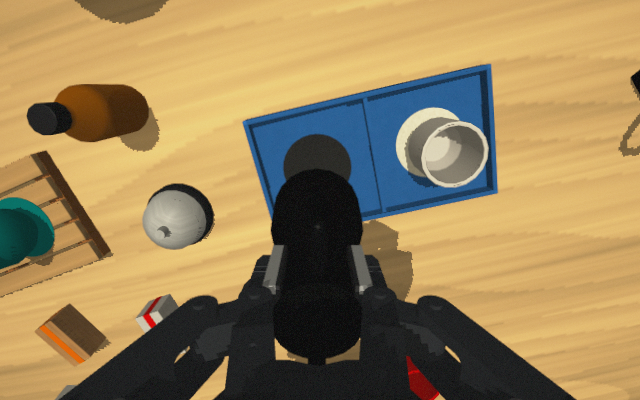

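>>> {"op": "play_rows", "data": {
  "motion": [
    [[0, -1, 10], [0, 0, 0]],
    [[0, 0, 22], [0, 0, 0]],
    [[0, 0, 27], [0, 0, 0]],
    [[0, 0, 20], [0, 0, 0]],
    [[0, 0, 12], [0, 0, 0]],
    [[0, 0, 7], [0, 0, 0]],
    [[0, 0, 4], [0, 0, 0]],
    [[0, 0, 2], [0, 0, 0]],
    [[0, 0, 0], [0, 0, 0]],
    [[0, 0, 0], [0, 0, 0]]
  ]
}}

```text
time_s: 20.05
eef_pos: [586.5, -160.0, 89.2]
ee_rot: [0.0, -0.615, 0.788, -0.001]
force: [0.0, 0.8, -2.8]
grip_width: 0.34
```

>>> {"op": "play_rows", "data": {
  "motion": [
    [[0, 0, 1], [0, 0, 0]],
    [[0, 0, 1], [0, 0, 0]],
    [[0, 0, 0], [0, 0, 0]]
  ]
}}

```text
time_s: 20.3
eef_pos: [586.1, -159.9, 86.4]
ee_rot: [0.0, -0.615, 0.788, -0.0]
force: [-0.2, 0.2, -2.2]
grip_width: 0.345
```

>>> {"op": "play_rows", "data": {
  "motion": [
    [[0, 0, 0.8], [0, 0, 0]],
    [[0, 0, 0.8], [0, 0, 0]],
    [[0, 0, 0], [0, 0, 0]]
  ]
}}

```text
time_s: 20.55
eef_pos: [586.0, -159.8, 84.5]
ee_rot: [-0.0, -0.615, 0.788, 0.0]
force: [1.2, 0.3, -2.1]
grip_width: 0.345
```

>>> {"op": "play_rows", "data": {
  "motion": [
    [[0, 0, 0.7], [0, 0, 0]],
    [[0, 0, 0.5], [0, 0, 0]],
    [[0, 0, 0], [0, 0, 0]]
  ]
}}

```text
time_s: 20.8
eef_pos: [586.2, -159.9, 83.8]
ee_rot: [0.0, -0.615, 0.788, -0.0]
force: [-0.2, 0.3, 0.5]
grip_width: 0.341
```

>>> {"op": "play_rows", "data": {
  "motion": [
    [[0, 0, 0], [0, 0, 0]],
    [[0, 0, 0], [0, 0, 0]],
    [[0, 0, 0], [0, 0, 0]],
    [[0, 0, 0], [0, 0, 0]],
    [[0, 0, -5], [0, 0, 0]],
    [[0, 0, -15], [0, 0, 0]],
    [[0, 0, -30], [0, 0, 0]],
    [[0, 0, -35], [0, 0, 0]],
    [[0, 0, -25], [0, 0, 0]]
  ],
  "fingers": 85
}}

```text
time_s: 21.55
eef_pos: [586.4, -160.0, 196.8]
ee_rot: [0.001, -0.615, 0.788, -0.001]
force: [0.2, -0.2, 0.4]
grip_width: 0.993
```

>>> {"op": "play_rows", "data": {
  "motion": [
    [[0, 0, 0], [0, 0, -7]],
    [[0, 0, 0], [0, 0, -7]],
    [[0, 0, 0], [0, 0, -7]],
    [[0, 0, 0], [0, 0, -7]],
    [[0, 0, 0], [0, 0, -7]],
    [[0, 0, 0], [0, 0, -7]],
    [[0, 0, 0], [0, 0, -7]],
    [[0, 0, 0], [0, 0, -7]],
    [[0, 0, 0], [0, 0, -7]],
    [[0, 0, 0], [0, 0, -7]],
    [[0, 0, 0], [0, 0, -7]],
    [[0, 0, 0], [0, 0, -7]],
    [[0, 0, 0], [0, 0, -7]],
    [[0, 0, 0], [0, 0, -7]],
    [[0, 0, 0], [0, 0, -7]],
    [[0, 0, 0], [0, 0, -6.8]],
    [[0, 0, 0], [0, 0, 0]],
    [[0, 0, 0], [0, 0, 0]]
  ]
}}

```text
time_s: 23.05
eef_pos: [586.1, -159.9, 193.8]
ee_rot: [0.0, 0.998, 0.066, 0.0]
force: [-0.9, 0.4, -0.5]
grip_width: 0.998
```

```bash
cat > go.py <<'E'
import sys
from h import *
from rig import ctrl
s=ctrl.sense(); R=Rn.from_quat(np.roll(s["ee_rot"],-1)).as_matrix()
print("tcp",s["eef_pos"].round(1),"phi",np.degrees(np.arctan2(R[1,0],R[0,0])).round(2),"t",s["time_s"])
print("tool shift",(R.T@(np.array(eval(sys.argv[1]),float)-s["eef_pos"])).round(1))
E
python3 go.py "[439.5,69.6,190]"; python3 go.py "[454.2,198,190]"
```

```text
tcp [ 586.1 -159.9  193.8] phi 7.56 t 23.05
tool shift [-115.1 -246.8    3.7]
tcp [ 586.1 -159.9  193.8] phi 7.56 t 23.05
tool shift [ -83.6 -372.1    3.7]
```

>>> {"op": "play_rows", "data": {
  "motion": [
    [[-12.8, -27.4, 0], [0, 0, 0]],
    [[-12.8, -27.4, 0], [0, 0, 0]],
    [[-12.8, -27.4, 0], [0, 0, 0]],
    [[-12.8, -27.4, 0], [0, 0, 0]],
    [[-12.8, -27.4, 0], [0, 0, 0]],
    [[-12.8, -27.4, 0], [0, 0, 0]],
    [[-12.8, -27.4, 0], [0, 0, 0]],
    [[-12.8, -27.4, 0], [0, 0, 0]],
    [[-12.7, -27.6, 0], [0, 0, 0]],
    [[0, 0, 30], [0, 0, 0]],
    [[0, 0, 30], [0, 0, 0]],
    [[0, 0, 30], [0, 0, 0]],
    [[0, 0, 0], [0, 0, 0]],
    [[0, 0, 0], [0, 0, 0]]
  ],
  "fingers": 85.4
}}

```text
time_s: 24.22
eef_pos: [438.4, 69.2, 103.6]
ee_rot: [-0.0, 0.998, 0.067, -0.001]
force: [-0.2, -0.5, 1.8]
grip_width: 0.997
```

```bash
python3 go.py "[439.5,69.6,3]"; python3 look.py w9
```

```text
tcp [438.4  69.2 103.6] phi 7.63 t 24.2167
tool shift [  1.3  -0.2 100.6]
t 24.2167 tcp [438.4  69.2 103.6] phi 7.63 zax [-1.9e-03  2.0e-04 -1.0e+00]
```

View pics/w9.png

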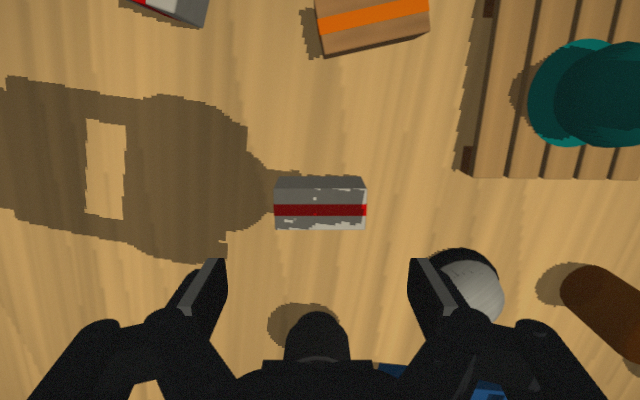

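Run:
```python
from look import *
im,c=load("w9"); print(onz(c,(320.5,209.5),34),onz(c,(275,209),34),onz(c,(366,209),34))
```

```text
[440.08519176  70.37490355  34.        ] [407.88175341  66.35006296  34.        ] [472.16306306  75.13832804  34.        ]
```

>>> {"op": "play_rows", "data": {
  "motion": [
    [[1.3, -0.3, 20], [0, 0, 0]],
    [[0, 0, 25], [0, 0, 0]],
    [[0, 0, 20], [0, 0, 0]],
    [[0, 0, 14], [0, 0, 0]],
    [[0, 0, 10], [0, 0, 0]],
    [[0, 0, 6], [0, 0, 0]],
    [[0, 0, 3], [0, 0, 0]],
    [[0, 0, 0], [0, 0, 0]],
    [[0, 0, 0], [0, 0, 0]]
  ]
}}

```text
time_s: 25.02
eef_pos: [440.7, 69.5, 6.5]
ee_rot: [0.0, 0.998, 0.068, 0.001]
force: [0.5, 0.4, -0.9]
grip_width: 1.0
```

>>> {"op": "play_rows", "data": {
  "motion": [
    [[0, 0, 1.5], [0, 0, 0]],
    [[0, 0, 1.5], [0, 0, 0]],
    [[0, 0, 0], [0, 0, 0]]
  ]
}}

```text
time_s: 25.27
eef_pos: [440.0, 69.6, 2.6]
ee_rot: [0.0, 0.998, 0.068, 0.0]
force: [-0.3, -0.0, -0.3]
grip_width: 1.002
```

>>> {"op": "play_rows", "data": {
  "motion": [
    [[0, 0, 0], [0, 0, 0]],
    [[0, 0, 0], [0, 0, 0]],
    [[0, 0, 0], [0, 0, 0]],
    [[0, 0, 0], [0, 0, 0]],
    [[0, 0, 0], [0, 0, 0]],
    [[0, 0, 0], [0, 0, 0]],
    [[0, 0, 0], [0, 0, 0]],
    [[0, 0, -5], [0, 0, 0]],
    [[0, 0, -15], [0, 0, 0]],
    [[0, 0, -25], [0, 0, 0]],
    [[0, 0, -30], [0, 0, 0]],
    [[0, 0, -35], [0, 0, 0]],
    [[0, 0, -30], [0, 0, 0]],
    [[0, 0, 0], [0, 0, 0]],
    [[0, 0, 0], [0, 0, 0]]
  ],
  "fingers": 50
}}

```text
time_s: 26.52
eef_pos: [440.4, 69.6, 143.6]
ee_rot: [0.0, 0.998, 0.068, 0.001]
force: [0.0, 0.5, -1.3]
grip_width: 0.766
```

```bash
python3 go.py "[591.8,273.1,140]";python3 look.py w10
```

```text
tcp [440.4  69.6 143.6] phi 7.77 t 26.5167
tool shift [ 177.6 -181.2    3.9]
t 26.5167 tcp [440.4  69.6 143.6] phi 7.77 zax [ 2.9e-03 -3.0e-04 -1.0e+00]
```

>>> {"op": "play_rows", "data": {
  "motion": [
    [[11.1, -11.3, 0], [0, 0, 0]],
    [[22.2, -22.7, 0], [0, 0, 0]],
    [[22.2, -22.7, 0], [0, 0, 0]],
    [[22.2, -22.7, 0], [0, 0, 0]],
    [[22.2, -22.7, 0], [0, 0, 0]],
    [[22.2, -22.7, 0], [0, 0, 0]],
    [[22.2, -22.7, 0], [0, 0, 0]],
    [[22.2, -22.7, 0], [0, 0, 0]],
    [[11.1, -11.3, 0], [0, 0, 0]],
    [[0, 0, 0], [0, 0, 0]],
    [[0, 0, 0], [0, 0, 0]],
    [[0, 0, 10], [0, 0, 0]],
    [[0, 0, 20], [0, 0, 0]],
    [[0, 0, 20], [0, 0, 0]],
    [[0, 0, 10], [0, 0, 0]],
    [[0, 0, 6], [0, 0, 0]],
    [[0, 0, 0], [0, 0, 0]],
    [[0, 0, 0], [0, 0, 0]]
  ]
}}

```text
time_s: 28.07
eef_pos: [591.6, 273.2, 77.0]
ee_rot: [-0.0, 0.998, 0.068, 0.0]
force: [1.0, -0.1, -1.0]
grip_width: 0.766
```

```bash
python3 go.py "[591.8,273.1,60]";python3 look.py w11
```

```text
tcp [591.6 273.2  77. ] phi 7.75 t 28.0667
tool shift [ 0.2  0.2 17. ]
t 28.0667 tcp [591.6 273.2  77. ] phi 7.75 zax [ 6.e-04  1.e-04 -1.e+00]
```

View pics/w11.png

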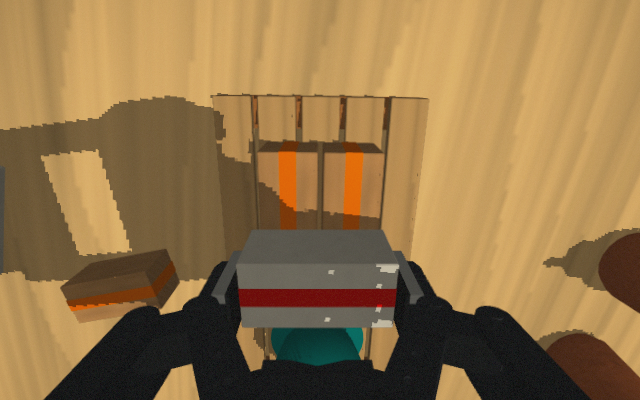

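Run:
```python
from look import *
im,c=load("w11"); t=.134; R=np.array([[np.cos(t),np.sin(t)],[-np.sin(t),np.cos(t)]])
for n,uv,z in[("far edge L",(258,152),56),("far edge R",(383,152),56),("deck end L",(212,96),22),("deck end R",(428,99),22),("held top far",(318,264),108),("held top near",(318,328),108)]:
    print(n,(R@(onz(c,uv,z)[:2]-[597.4,231.5])).round(1))
```

```text
far edge L [-31.4  93.8]
far edge R [33.4 94. ]
deck end L [-63.4 121. ]
deck end R [ 65.4 119.6]
held top far [-0.3 58.9]
held top near [-0.1 27.2]
```

>>> {"op": "play_rows", "data": {
  "motion": [
    [[0.7, 0, 7], [0, 0, 0]],
    [[0, 0, 4], [0, 0, 0]],
    [[0, 0, 3], [0, 0, 0]],
    [[0, 0, 1.5], [0, 0, 0]],
    [[0, 0, 0], [0, 0, 0]],
    [[0, 0, 0], [0, 0, 0]]
  ]
}}

```text
time_s: 28.62
eef_pos: [592.1, 273.6, 61.0]
ee_rot: [-0.0, 0.998, 0.068, -0.0]
force: [-0.3, -0.3, -1.4]
grip_width: 0.764
```

>>> {"op": "play_rows", "data": {
  "motion": [
    [[0, 0, 0.7], [0, 0, 0]],
    [[0, 0, 0.7], [0, 0, 0]],
    [[0, 0, 0], [0, 0, 0]]
  ]
}}

```text
time_s: 28.87
eef_pos: [592.0, 273.6, 59.6]
ee_rot: [0.0, 0.998, 0.068, 0.0]
force: [0.7, 0.6, -0.8]
grip_width: 0.766
```

>>> {"op": "play_rows", "data": {
  "motion": [
    [[0, 0, 0.6], [0, 0, 0]],
    [[0, 0, 0.6], [0, 0, 0]],
    [[0, 0, 0], [0, 0, 0]]
  ]
}}

```text
time_s: 29.12
eef_pos: [592.1, 273.6, 58.8]
ee_rot: [-0.0, 0.998, 0.068, 0.0]
force: [-1.7, -0.8, 2.6]
grip_width: 0.763
```

>>> {"op": "play_rows", "data": {
  "motion": [
    [[0, 0, 0], [0, 0, 0]],
    [[0, 0, 0], [0, 0, 0]],
    [[0, 0, 0], [0, 0, 0]],
    [[0, 0, 0], [0, 0, 0]],
    [[0, 0, -5], [0, 0, 0]],
    [[0, 0, -15], [0, 0, 0]],
    [[0, 0, -25], [0, 0, 0]],
    [[0, 0, -30], [0, 0, 0]],
    [[0, 0, -25], [0, 0, 0]],
    [[-29.4, 11.3, 0], [0, 0, 0]],
    [[-29.4, 11.3, 0], [0, 0, 0]],
    [[-29.4, 11.3, 0], [0, 0, 0]],
    [[-29.4, 11.3, 0], [0, 0, 0]],
    [[-29.4, 11.3, 0], [0, 0, 0]],
    [[0, 0, 10], [0, 0, -5.3]],
    [[0, 0, 20], [0, 0, -5.3]],
    [[0, 0, 20], [0, 0, 0]],
    [[0, 0, 0], [0, 0, 0]],
    [[0, 0, 0], [0, 0, 0]]
  ],
  "fingers": 85.4
}}

```text
time_s: 30.7
eef_pos: [453.9, 197.7, 108.6]
ee_rot: [0.0, 0.987, 0.159, -0.001]
force: [1.1, 1.2, 0.2]
grip_width: 0.997
```

```bash
python3 go.py "[454.2,198,4]";python3 look.py w12
```

```text
tcp [453.9 197.7 108.6] phi 18.33 t 30.7
tool shift [  0.5  -0.2 104.6]
t 30.7 tcp [453.9 197.7 108.6] phi 18.33 zax [-1.e-03 -2.e-04 -1.e+00]
```

View pics/w12.png

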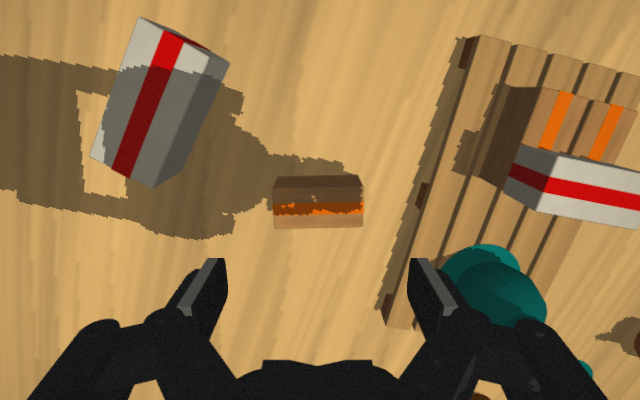

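>>> {"op": "play_rows", "data": {
  "motion": [
    [[0.5, -0.2, 20], [0, 0, 0]],
    [[0, 0, 25], [0, 0, 0]],
    [[0, 0, 25], [0, 0, 0]],
    [[0, 0, 15], [0, 0, 0]],
    [[0, 0, 10], [0, 0, 0]],
    [[0, 0, 5], [0, 0, 0]],
    [[0, 0, 2.5], [0, 0, 0]],
    [[0, 0, 0], [0, 0, 0]],
    [[0, 0, 0], [0, 0, 0]]
  ]
}}

```text
time_s: 31.5
eef_pos: [455.1, 198.2, 6.8]
ee_rot: [-0.0, 0.987, 0.16, 0.001]
force: [-0.5, 0.1, 0.3]
grip_width: 1.0
```

>>> {"op": "play_rows", "data": {
  "motion": [
    [[0, 0, 1.5], [0, 0, 0]],
    [[0, 0, 1.8], [0, 0, 0]],
    [[0, 0, 0], [0, 0, 0]]
  ]
}}

```text
time_s: 31.75
eef_pos: [454.5, 198.1, 2.7]
ee_rot: [-0.0, 0.987, 0.16, 0.0]
force: [-0.5, -0.5, 0.8]
grip_width: 1.003
```

>>> {"op": "play_rows", "data": {
  "motion": [
    [[0, 0, 0], [0, 0, 0]],
    [[0, 0, 0], [0, 0, 0]],
    [[0, 0, 0], [0, 0, 0]],
    [[0, 0, 0], [0, 0, 0]],
    [[0, 0, 0], [0, 0, 0]],
    [[0, 0, 0], [0, 0, 0]],
    [[0, 0, 0], [0, 0, 0]],
    [[0, 0, -5], [0, 0, 0]],
    [[0, 0, -15], [0, 0, 0]],
    [[0, 0, -25], [0, 0, 0]],
    [[0, 0, -30], [0, 0, 0]],
    [[0, 0, -35], [0, 0, 0]],
    [[0, 0, -30], [0, 0, 0]],
    [[0, 0, 0], [0, 0, 5.3]],
    [[0, 0, 0], [0, 0, 5.3]],
    [[0, 0, 0], [0, 0, 0]],
    [[0, 0, 0], [0, 0, 0]]
  ],
  "fingers": 50
}}

```text
time_s: 33.17
eef_pos: [454.2, 198.0, 142.5]
ee_rot: [0.0, 0.998, 0.069, -0.0]
force: [0.1, -0.1, -1.2]
grip_width: 0.767
```

```bash
python3 go.py "[587.2,309.6,140]"; python3 look.py w13
```

```text
tcp [454.2 198.  142.5] phi 7.92 t 33.1667
tool shift [147.1 -92.2   2.4]
t 33.1667 tcp [454.2 198.  142.5] phi 7.92 zax [-5.e-04 -1.e-04 -1.e+00]
```

>>> {"op": "play_rows", "data": {
  "motion": [
    [[12.3, -7.7, 0], [0, 0, 0]],
    [[24.5, -15.4, 0], [0, 0, 0]],
    [[24.5, -15.4, 0], [0, 0, 0]],
    [[24.5, -15.4, 0], [0, 0, 0]],
    [[24.5, -15.4, 0], [0, 0, 0]],
    [[24.5, -15.4, 0], [0, 0, 0]],
    [[12.3, -7.5, 0], [0, 0, 0]],
    [[0, 0, 0], [0, 0, 0]],
    [[0, 0, 0], [0, 0, 0]],
    [[0, 0, 10], [0, 0, 0]],
    [[0, 0, 15], [0, 0, 0]],
    [[0, 0, 10], [0, 0, 0]],
    [[0, 0, 0], [0, 0, 0]],
    [[0, 0, 0], [0, 0, 0]]
  ]
}}

```text
time_s: 34.38
eef_pos: [587.3, 308.9, 107.2]
ee_rot: [0.0, 0.998, 0.068, -0.001]
force: [-0.3, 0.2, -0.8]
grip_width: 0.766
```

```bash
python3 go.py "[587.2,309.6,60]"; python3 look.py w14
```

```text
tcp [587.3 308.9 107.2] phi 7.77 t 34.3833
tool shift [ 0.1 -0.7 47.2]
t 34.3833 tcp [587.3 308.9 107.2] phi 7.77 zax [-1.2e-03 -4.0e-04 -1.0e+00]
```

View pics/w14.png

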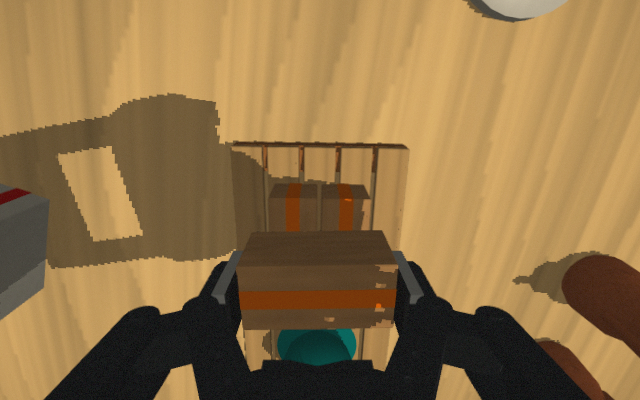

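>>> {"op": "play_rows", "data": {
  "motion": [
    [[0, -0.7, 10], [0, 0, 0]],
    [[0, 0, 12], [0, 0, 0]],
    [[0, 0, 10], [0, 0, 0]],
    [[0, 0, 7], [0, 0, 0]],
    [[0, 0, 4], [0, 0, 0]],
    [[0, 0, 2], [0, 0, 0]],
    [[0, 0, 0], [0, 0, 0]],
    [[0, 0, 0], [0, 0, 0]]
  ]
}}

```text
time_s: 35.1
eef_pos: [587.8, 310.0, 62.9]
ee_rot: [-0.0, 0.998, 0.068, 0.0]
force: [0.2, -0.1, -1.7]
grip_width: 0.767
```

>>> {"op": "play_rows", "data": {
  "motion": [
    [[0, 0, 0.7], [0, 0, 0]],
    [[0, 0, 0.7], [0, 0, 0]],
    [[0, 0, 0], [0, 0, 0]]
  ]
}}

```text
time_s: 35.35
eef_pos: [587.7, 310.0, 61.3]
ee_rot: [-0.0, 0.998, 0.068, 0.0]
force: [-0.7, 0.1, -1.6]
grip_width: 0.767
```

>>> {"op": "play_rows", "data": {
  "motion": [
    [[0, 0, 0.7], [0, 0, 0]],
    [[0, 0, 0.8], [0, 0, 0]],
    [[0, 0, 0], [0, 0, 0]]
  ]
}}

```text
time_s: 35.6
eef_pos: [587.6, 309.9, 59.5]
ee_rot: [0.0, 0.998, 0.068, -0.0]
force: [0.2, 0.1, -2.0]
grip_width: 0.766
```

>>> {"op": "play_rows", "data": {
  "motion": [
    [[0, 0, 0.5], [0, 0, 0]],
    [[0, 0, 0.4], [0, 0, 0]],
    [[0, 0, 0], [0, 0, 0]]
  ]
}}

```text
time_s: 35.85
eef_pos: [587.7, 310.0, 59.0]
ee_rot: [-0.0, 0.998, 0.068, 0.0]
force: [-0.5, 0.5, 0.8]
grip_width: 0.768
```

>>> {"op": "play_rows", "data": {
  "motion": [
    [[0, 0, 0], [0, 0, 0]],
    [[0, 0, 0], [0, 0, 0]],
    [[0, 0, 0], [0, 0, 0]],
    [[0, 0, 0], [0, 0, 0]],
    [[0, 0, -5], [0, 0, 0]],
    [[0, 0, -15], [0, 0, 0]],
    [[0, 0, -30], [0, 0, 0]],
    [[0, 0, -35], [0, 0, 0]],
    [[0, 0, -35], [0, 0, 0]],
    [[0, 0, -30], [0, 0, 0]],
    [[0, 0, 0], [0, 0, 0]],
    [[0, 0, 0], [0, 0, 0]]
  ],
  "fingers": 85.4
}}

```text
time_s: 36.85
eef_pos: [588.2, 310.2, 211.0]
ee_rot: [-0.0, 0.998, 0.068, 0.002]
force: [0.3, 0.4, -1.3]
grip_width: 0.995
```

```bash
python3 look.py w15
python3 - <<'E'
from look import *
im,c=load("w15"); t=.134; R=np.array([[np.cos(t),np.sin(t)],[-np.sin(t),np.cos(t)]])
W=lambda q:(R.T@q+[597.4,231.5])
hsv=cv2.cvtColor(im,cv2.COLOR_BGR2HSV)
# tape strips on the carton tops -> lines in pallet frame at z 90
for n,lo,hi in[("white(red)",(0,150,60),(5,255,255)),("red2",(174,150,60),(180,255,255)),("brown(orange)",(8,180,90),(16,255,255)),("teal",(80,100,40),(95,255,255))]:
    m=cv2.inRange(hsv,lo,hi); k,l,s,ce=cv2.connectedComponentsWithStats(m)
    for i in range(1,k):
        if s[i,4]<60: continue
        y,x=np.nonzero(l==i); P=np.array([R@(onz(c,(a,b),90)[:2]-[597.4,231.5]) for a,b in zip(x,y)])
        (cx,cy),wh,an=cv2.minAreaRect(P.astype(np.float32)); print(n,s[i,4],ce[i].round(),"pallet",(round(cx,1),round(cy,1)),np.round(wh,1),round(an,1))
s=cal("scene"); cs=ctrl.capture("scene")[:,:,::-1].copy(); cv2.imwrite("pics/scene2.png",cs)
for o,p in dict(black_jug=(585.8,-159.5,65),white_cup=(583.5,-279.5,37),teal_vase=(605.4,172,60),white_carton=(591.8,273.1,73),brown_carton=(587.2,309.6,73),grey_cup=(453,-66.5,31),desk_bell=(578,2,25),amber_bottle=(692,13,50)).items():
    print(o,"pred",proj(s,[p])[0].round(),[(round(d["position"][0]*640),round(d["position"][1]*400),round(d["p"],2)) for d in ctrl.spot_in("scene",o)])
E
```

```text
t 36.85 tcp [588.2 310.2 211. ] phi 7.77 zax [ 0.0038  0.0012 -1.    ]
white(red) 1118 [ 67. 206.] pallet (-224.0, 63.6) [105.4  28.9] 57.1
white(red) 655 [315. 227.] pallet (-0.5, 43.3) [65.3  7.9] 0.1
brown(orange) 786 [316. 189.] pallet (0.3, 79.2) [66.2  9.1] 0.1
brown(orange) 832 [603. 290.] pallet (290.5, -27.5) [40.8 38.7] 66.1
brown(orange) 66 [565. 287.] pallet (249.3, -21.3) [ 7.  16.9] 88.9
teal 4254 [315. 301.] pallet (-0.9, -47.3) [ 55.1 122. ] 0.1
black_jug pred [253. 243.] [(255, 248, 0.64)]
white_cup pred [200. 272.] [(193, 176, 0.88), (197, 268, 0.69)]
teal_vase pred [395. 196.] [(397, 199, 0.82), (229, 275, 0.3)]
white_carton pred [430. 174.] [(432, 175, 0.89), (360, 130, 0.57)]
brown_carton pred [442. 167.] [(444, 168, 0.97), (200, 269, 0.73)]
grey_cup pred [271. 195.] [(274, 188, 0.77)]
desk_bell pred [321. 224.] [(321, 227, 0.73), (200, 267, 0.23)]
amber_bottle pred [351. 255.] [(351, 258, 0.76)]
```

Run:
```python
from h import *
from rig import ctrl
s=cal("scene"); im=cv2.imread("pics/scene2.png"); g=im.max(2)[180:265,225:290]; m=(g<50).astype(np.uint8)
k,l,st,c=cv2.connectedComponentsWithStats(m); i=1+st[1:,4].argmax(); y,x=np.nonzero(l==i); top=y.min()
print("blob top",top+180,"mean col of top 6 rows",x[y<top+6].mean()+225,"bottom",y.max()+180)
print("pred lip centre, far edge",proj(s,[[585.8,-159.5,131],[575,-153,131],[585.8,-159.5,6]]).round(1))
print(ctrl.sense()["force"]); ctrl.finish_job()
```

```text
blob top 215 mean col of top 6 rows 249.12 bottom 264
pred lip centre, far edge [[249.4 223.9]
 [250.5 218.8]
 [256.3 258.7]]
[ 0.55500988 -0.29710025 -0.17417733]
the job is handed in; nothing more can be done
```

I placed all five items and handed the job in at about 37 s of the 120 s allowed; `finish_job()` gave no verdict. The jug and white cup are on their pads in the blue tray. The vase is on the teal pad. The small white carton and the brown carton lie crosswise on the pallet's fixed layer.

**Last checks:**
- **Cartons:** in the pallet frame the white one measured at x -0.5, y 43.3 mm and the brown one at x 0.3, y 79.2 mm. The targets are x 0 and y 42 and 78 mm, and both were square to within about 0.1°.
- **Jug, cup and vase:** they showed within about 6 pixels of where they should appear in the scene picture. The jug's lip stood where an upright jug's would. I had no closer final measurement of these three.
- **Left alone:** the bell and amber bottle were detected within about 3 pixels of where they were expected. The grey cup was about 7 pixels off its predicted row. I put that down to detector scatter, since the arm never touched it.
- **Robot:** it was clear of everything, and the force reading was near zero.

**Detections that disagreed:** the final picture gave two extra hits. The look-alike red cup was reported as a `white_cup`. A `brown_carton` was reported at the white cup's spot. Both were false and I disregarded them.

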